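# Tip a parts bin off its nose and push it home

### The job

An empty blue parts bin has been left standing on its nose in front of the grey stop rail. Without gripping or lifting it, push its top end over towards the rail so that it drops onto its base, then push it along the counter by its nose until its back wall is flush against the rail, in the space between its two full neighbours. Leave the neighbours and everything else on the counter where they are.

Things in the scene. Friction and masses are not known exactly. Their poses are not given: they have to be found in the camera images.
- bin: The bin to tip, empty: blue open-topped parts bin, 160 long (x) x 105 wide (y) x 75 high (z), walls 4 thick, front wall (nose, at -x) only 45 high with a white card on it, back wall (+x) 75 high; 0.2-0.4 kg. Sizes in mm. Origin: centre of its underside; x points from nose to back wall, z out of the mouth. At the start it stands on its nose: x up, origin 80 above the counter, underside facing the rail (within 0.2 rad), mouth away from it.
- bin_nose (a point): Middle of the bin's bottom front edge, (-80, 0, 0) mm in the bin's frame: the edge on which it pivots, and which stays on the counter. It starts 250 to 340 mm before the rail's face, within 20 mm of the rail's middle line. Sliding the bin on the counter takes some 1 to 4 N.
- bin_rim (a point): Middle of the upper rim of the bin's back wall, 8 mm thick there, (80, 0, 75) mm in the bin's frame. At the start it is the top of the mouth side, 160 mm above the counter. Pushed here towards the rail, the bin pivots on its nose edge and falls onto its base by itself once tilted about 20 degrees, when this point has moved about 60 mm forward and risen about 15 mm.
- bin_heel (a point): Middle of the bin's bottom back edge, (80, 0, 0) mm in the bin's frame: it ends at the foot of the stop rail.
- stop: Grey painted stop rail, 470 mm long (along its y), 100 mm high, fixed to the counter. Origin: middle of the foot of its front face, at counter height; its x points horizontally into the rail, that is, the direction in which bins are pushed home; the face is the plane x = 0, the bins stand at x < 0.
- bin_filters: Neighbour, not to be moved: blue open-topped parts bin, 160 long (x) x 105 wide (y) x 75 high (z), walls 4 thick, front wall (nose, at -x) only 45 high with a white card on it, back wall (+x) 75 high, holding four orange filter cartridges up to 78 mm high; sizes in mm, 1.0 kg. Origin: centre of its underside. Stands with its back near the rail, about 165 mm to the +y side of the rail's middle.
- bin_pistons: Neighbour, not to be moved: blue open-topped parts bin, 160 long (x) x 105 wide (y) x 75 high (z), walls 4 thick, front wall (nose, at -x) only 45 high with a white card on it, back wall (+x) 75 high, holding grey metal discs on edge up to 54 mm high; sizes in mm, 1.2 kg. Origin: centre of its underside. Stands with its back near the rail, about 165 mm to the -y side of the rail's middle.
- oil_bottle: Bystander: black closed bottle with red cap, 66 mm diameter, 190 mm high, behind the rail. Origin: centre of its underside.
- carton: Bystander: cardboard carton 90 x 120 x 70 mm high, behind the rail. Origin: centre of its underside.
- pulley: Bystander: dark steel pulley lying flat, 90 mm diameter, 42 mm high. Origin: centre of its underside.
- screwdriver: Bystander: screwdriver lying along its x, about 200 mm long, 26 mm thick at the handle. Origin: on its underside.
- bearing: Bystander: steel ring lying flat, 56 mm diameter, 16 mm high, behind the rail. Origin: centre of its underside.
Not all that is in view belongs to the job. What is shaped like the bin but green is not meant.

How it is judged:
By the outcome, as a careful person would: the job done as asked, in the order asked, and still so for the second after the job is handed in, with the robot touching nothing.
It also fails if it takes over 42 s, if anything falls off the work surface, if the arm or the gripper's body presses on something with over 40 N, if the wrist force passes 120 N, or if a joint passes its speed limit or range.

### The arm

A 6-joint arm with a two-finger parallel gripper is mounted at the origin on the work surface. World frame = base frame: x ahead of the robot, y to its left, z up, the work surface at z = 0. Lengths are in m, angles in rad, forces in N, time in s.
With the tool pointing down it reaches from about 0.25 to 0.775 m from the base axis. Payload 4 kg.
Tool frame: the origin (TCP) lies midway between the tips of the shut fingers; the grasp point (between the pads) lies 19 mm behind it; z points along the fingers, y is the direction in which the jaws open and shut (so a half turn about z gives the same grasp; the last joint's range is limited). The gripper opens to 94 mm and grips with 3 to 60 N. Pads are 16 mm wide; open, the fingers measure 119 mm over their backs; the gripper's body (75 mm by 177 mm) begins 78 mm behind the grasp point.
Start: joints at [-1.347, 0.087, 1.371, -0, 1.684, -0.103], TCP at [0.177, -0.521, 0.206] pointing down, gripper open.
Joint ranges: [-3.1, 3.1], [-0.76, 2.03], [0.27, 2.55], [-1.08, 4.22], [0.17, 2.65], [-2.57, 2.57]. Speed limits (rad/s): [2.79, 2.79, 3.14, 3.14, 3.14, 3.14].

### API

Orientations are given as [roll, pitch, yaw] about the fixed x, y, z axes, in that order (R = Rz(yaw) Ry(pitch) Rx(roll)).
In Python, from bench import robot gives the robot as it stands.
- The arm moves only by the tool drive_tool, never from a script. Its argument "series" is a list that holds one entry, the list of rows, each a list of 7 numbers: the turn, a rotation vector about the tool's x, y, z in rad, then the shift along the tool's x, y, z in cm, then the opening in per cent of the stroke, from 0 (shut) to 100 (fully open). In form: [[[rx, ry, rz, tx, ty, tz, fingers], ...]]. A call has 1 to 20 rows; each row is the pose to reach, as a shift and turn from the pose measured when the call began, along the tool's axes at that moment; what a row does not reach only later rows make up. A row lasts 1/10 s, in which the tool goes at most 50 mm and 8.59 degrees, less where a joint would pass 70% of its speed; a pose out of reach is approached as far as the arm can. A call with a gripper value outside its range is refused whole. The fingers move at their own pace and stop on an object; the grip force is fixed at half the most. Time passes only in rows, so rows that repeat a pose let the fingers close. It gives the time, the measured TCP pose, the force and the opening at its end, in the units of the state.
- robot.get_obs(): the state, without advancing time (a new reading comes with each control period).
- robot.snapshot(name): name is "side" or "top"; returns a dict with "img" (384x512x3 uint8, blue, green, red), "depth" (384x512 float32, m along the optical axis (not along the pixel's ray), 0 where there is no reading), "vertical_fov" (degrees; the focal length in pixels is half the picture's height over the tangent of half this angle, whatever the lens; pixels are square), "cx", "cy" (the principal point, pixels), "dist_coeffs" ([k1, k2, p1, p2, k3] as OpenCV has them; the pictures are not rectified), "rvec" (rotation vector, rad) and "tvec" (3), from world to camera coordinates, as OpenCV has them. Camera axes: x right, y down, z forward; pixel columns grow to the right and rows downward; lengths in m; the calibration is good to about 2 mm. A picture is of the moment at which its call begins.
- robot.close_job(): hands the job in, once; it reports no verdict.
The state is a dict: "time": time; "joint_positions": joint angles; "qvel": joint speeds; "joint_torque": joint torques, N m; "tool_pos": TCP position; "ee_rot": TCP orientation; "wrist_force": force on the tool from outside, world axes, zero at the start; "wrist_torque": the same for the moment, N m; "width": finger opening in m.
Only numpy, scipy, OpenCV 4.12 (cv2) and the standard library are available. Lean on these libraries where they do the work, as an engineer would, in place of code of your own. Each camera call takes 0.05 s, during which the arm holds its last target.

## Working session

There is one attempt and no reset: what is moved stays moved. The work goes in short steps, Python scripts to look and compute and a tool call to move; the robot and the scene stay as the last step left them, time stands still between calls to the robot, and variables do not carry over. Pictures are saved under pics/ and viewed, and the job is handed in when it is done.

Besides the shell and the picture viewer there is one more tool, called after "Emit:" in YAML: its name, and indented under it one key for each argument. drive_tool: Moves the arm, as the interface text tells. Its arguments: {"type":"object","properties":{"series":{"type":"array","items":{"type":"array","items":{"type":"array","items":{"type":"number"}}}}},"required":["series"]}

```bash
mkdir -p pics; ls; cat > h.py <<'E'
import numpy as np,cv2,pickle
def save(s,n):
    pickle.dump(s,open(n+'.pkl','wb')); cv2.imwrite('pics/'+n+'.png',s['img'])
def K(s):
    h=s['img'].shape[0]; f=h/2/np.tan(np.radians(s['vertical_fov'])/2)
    return np.array([[f,0,s['cx']],[0,f,s['cy']],[0,0,1]])
def cloud(s):
    h,w=s['depth'].shape
    u,v=np.meshgrid(np.arange(w),np.arange(h))
    p=cv2.undistortPoints(np.stack([u,v],-1).reshape(-1,1,2).astype(np.float64),K(s),np.array(s['dist_coeffs'])).reshape(h,w,2)
    d=s['depth'][...,None]
    c=np.concatenate([p*d,d],-1)
    R=cv2.Rodrigues(np.array(s['rvec'],float))[0]
    P=(c-np.array(s['tvec']).ravel())@R
    P[s['depth']<=0]=np.nan
    return P
E
python3 - <<'E'
from bench import robot
from h import *
for n in('side','top'):
    s=robot.snapshot(n); save(s,n+'0'); print(n,s['vertical_fov'],s['cx'],s['cy'],s['dist_coeffs'],s['rvec'],s['tvec'])
print(robot.get_obs())
E
```

```text
pics
side 42.78452149496748 249.75344645295905 191.76020965418644 [-0.1324225  0.         0.         0.         0.       ] [ 0.7993313  -2.35206163  1.30684027] [0.42512014 0.31585857 1.6840545 ]
top 46.22316654558061 255.36748901596735 187.74912893316537 [0.06204716 0.         0.         0.         0.        ] [ 2.04607105 -2.16446602  0.24299532] [-0.03956323  0.62456005  1.40357175]
{'time': 0.1, 'joint_positions': array([-1.34708642e+00,  8.79356830e-02,  1.37210303e+00, -2.44682674e-05,
        1.68359101e+00, -1.03110245e-01]), 'qvel': array([-0.00019933, -0.0017037 , -0.00283789,  0.00149085,  0.00141399,
       -0.00026843]), 'joint_torque': array([ 1.78407183e-03, -3.41253519e+01, -3.03301620e+01,  7.20709981e-02,
        3.04783147e-02, -1.00147986e-04]), 'tool_pos': array([ 0.17644063, -0.52041099,  0.20439143]), 'ee_rot': array([-3.13956390e+00, -1.85481154e-04,  3.26817229e-01]), 'wrist_force': array([-0.21726978,  0.94969698,  0.31017849]), 'wrist_torque': array([ 0.03043146, -0.01438926,  0.04491047]), 'width': 0.0940693724715698}
```

View pics/side0.png

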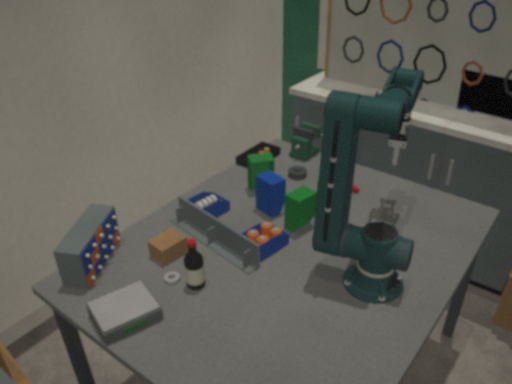

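View pics/top0.png

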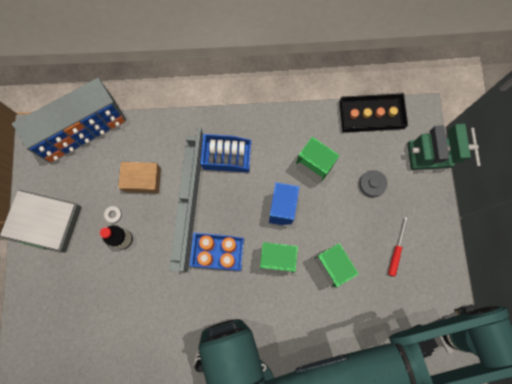

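Candidates in the top view are the blue standing bin (284,203), green lookalikes at (318,157), (279,257) and (338,265), and the full blue neighbours at (226,153) and (217,252). I choose the lone standing blue bin at (284,203). Next I measure it and look at a crop.

```bash
python3 - <<'E'
from h import *
s=pickle.load(open('top0.pkl','rb')); P=cloud(s)
cv2.imwrite('pics/crop0.png',cv2.resize(s['img'][110:300,160:400],None,fx=3.3,fy=3.1,interpolation=cv2.INTER_CUBIC))
hsv=cv2.cvtColor(s['img'],cv2.COLOR_BGR2HSV)
blue=cv2.inRange(hsv,(105,120,60),(130,255,255))
green=cv2.inRange(hsv,(45,120,60),(80,255,255))
for nm,m in(('blue',blue),('green',green)):
    n,l,st,c=cv2.connectedComponentsWithStats(m)
    for i in range(1,n):
        if st[i,4]<150: continue
        p=P[l==i]; p=p[~np.isnan(p[:,0])]
        if len(p)<50: continue
        print(nm,c[i].round(),st[i,4],'z',np.percentile(p[:,2],[2,50,98]).round(3))
        zt=np.percentile(p[:,2],95); q=p[p[:,2]>zt-.012]
        r=cv2.minAreaRect((q[:,:2]*1000).astype(np.float32)); print('  top rect',np.round(r[0]),np.round(r[1]),r[2].__round__(1),np.round(cv2.boxPoints(r)).tolist())
# rail: points with z in .09-.11, x pixel 170-205
u,v=np.meshgrid(range(512),range(384))
m=(u>165)&(u<210)&(v>120)&(v<280)&(P[...,2]>.09)&(P[...,2]<.11)
q=P[m]; r=cv2.minAreaRect((q[:,:2]*1000).astype(np.float32)); print('rail',r,np.round(cv2.boxPoints(r)).tolist(), q[:,2].mean())
m=(u>165)&(u<210)&(v>120)&(v<280)&(P[...,2]>.02)&(P[...,2]<.11)
q=P[m]; r=cv2.minAreaRect((q[:,:2]*1000).astype(np.float32)); print('rail all',r,np.round(cv2.boxPoints(r)).tolist())
for vv in (145,200,260): print([ (P[vv,uu]*1000).round().tolist() for uu in range(176,204,3)])
print('counter',np.nanmedian(P[290:310,100:180,2]))
E
```

```text
blue [100. 119.] 397 z [0.024 0.111 0.155]
  top rect [875. 417.] [ 11. 109.] 28.1 [[844.0, 463.0], [896.0, 367.0], [906.0, 372.0], [854.0, 468.0]]
blue [ 47. 144.] 273 z [0.072 0.134 0.157]
  top rect [791. 571.] [ 11. 108.] 28.5 [[760.0, 615.0], [812.0, 521.0], [822.0, 526.0], [770.0, 621.0]]
blue [224. 155.] 837 z [-0.001  0.037  0.078]
  top rect [755.  36.] [123. 105.] 81.8 [[695.0, -18.0], [799.0, -33.0], [816.0, 89.0], [712.0, 104.0]]
blue [284. 204.] 946 z [0.045 0.159 0.165]
  top rect [ 557. -159.] [ 74. 104.] 77.0 [[498.0, -183.0], [599.0, -207.0], [616.0, -135.0], [514.0, -111.0]]
blue [216. 252.] 805 z [-0.003  0.006  0.078]
  top rect [425.  76.] [127. 102.] 81.9 [[366.0, 20.0], [467.0, 6.0], [485.0, 132.0], [384.0, 146.0]]
green [317. 157.] 863 z [-0.     0.159  0.165]
  top rect [ 694. -277.] [102.  75.] 51.2 [[633.0, -293.0], [691.0, -340.0], [755.0, -260.0], [697.0, -214.0]]
green [278. 257.] 816 z [0.154 0.16  0.165]
  top rect [ 388. -130.] [100.  71.] 79.9 [[345.0, -173.0], [414.0, -185.0], [432.0, -86.0], [362.0, -74.0]]
green [337. 265.] 842 z [0.153 0.16  0.16
[... 456 characters left out ...]
67.0, 207.0]]
[[805.0, 193.0, 2.0], [806.0, 183.0, -1.0], [808.0, 174.0, -8.0], [804.0, 162.0, 1.0], [802.0, 151.0, 6.0], [800.0, 140.0, 8.0], [798.0, 129.0, 14.0], [768.0, 108.0, 101.0], [774.0, 101.0, 82.0], [775.0, 91.0, 77.0]]
[[610.0, 197.0, -2.0], [608.0, 186.0, 6.0], [603.0, 173.0, 26.0], [601.0, 162.0, 33.0], [601.0, 152.0, 33.0], [586.0, 133.0, 99.0], [594.0, 129.0, 58.0], [604.0, 125.0, 6.0], [604.0, 115.0, 3.0], [605.0, 106.0, -3.0]]
[[402.0, 188.0, 73.0], [403.0, 181.0, 53.0], [399.0, 165.0, 96.0], [399.0, 157.0, 90.0], [403.0, 155.0, 36.0], [399.0, 140.0, 78.0], [403.0, 139.0, 12.0], [404.0, 131.0, -3.0], [398.0, 112.0, 76.0], [397.0, 103.0, 76.0]]
counter -0.0004966123249628993
```

```bash
python3 - <<'E'
from h import *
s=pickle.load(open('side0.pkl','rb'))
cv2.imwrite('pics/cropS.png',cv2.resize(s['img'][130:280,160:340],None,fx=4,fy=4,interpolation=cv2.INTER_CUBIC))
E
```

```text
(no output)
```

View pics/crop0.png

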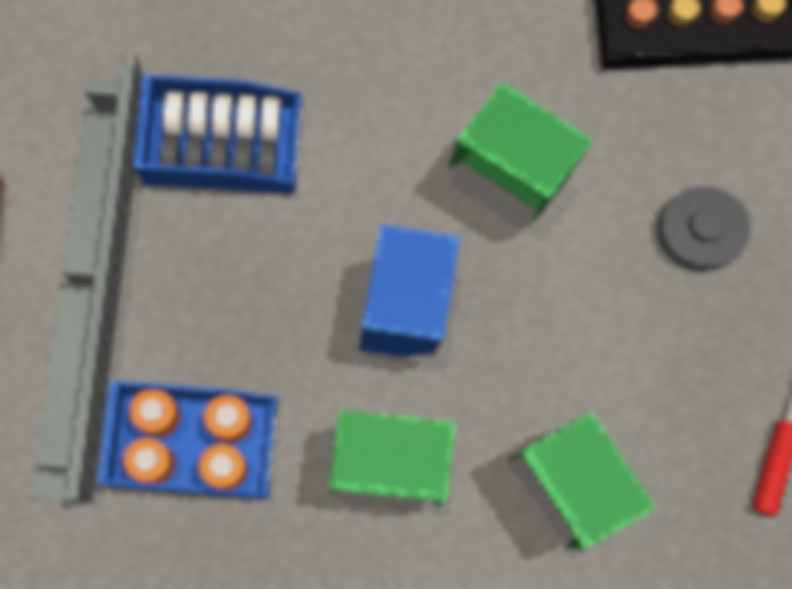

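View pics/cropS.png

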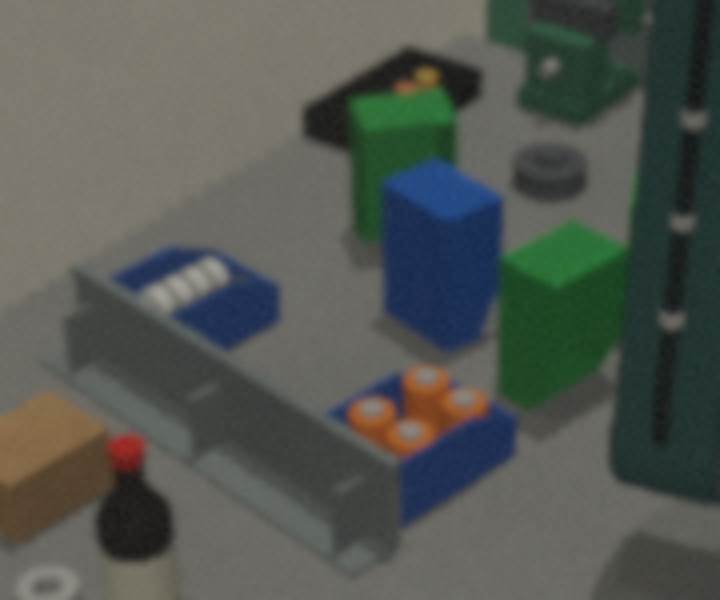

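The crops confirm it. The blue bin at top (284,203) stands alone with its plain underside facing the rail and its mouth away from it. It is about 5° off the rail's direction, and its nose is about 253 mm before the face. I'll work out the approach next.

```bash
cat >> h.py <<'E'
from scipy.spatial.transform import Rotation as Ro
def rel(o,pos,yaw,rp=(np.pi,0)):
    R=Ro.from_euler('xyz',o['ee_rot']); T=Ro.from_euler('xyz',[rp[0],rp[1],yaw])
    return (R.inv()*T).as_rotvec().round(3),(R.inv().apply(np.array(pos)-o['tool_pos'])*100).round(2)
n=np.array([.145,.989,0]); ry=np.array([-.989,.145,0]); S=np.array([.597,.1275,0])
E
python3 - <<'E'
from bench import robot
from h import *
o=robot.get_obs(); b=np.array([.231,.973,0]); r=np.array([.5485,-.195,0])
for d,z in((-.05,.2),(-.05,.142),(-.01,.142),(.06,.142)): print(d,z,rel(o,r+d*b+[0,0,z],1.338))
E
```

```text
-0.05 0.2 (array([-2.000e-03, -1.000e-03, -1.011e+00]), array([ 43.03, -14.64,   0.48]))
-0.05 0.142 (array([-2.000e-03, -1.000e-03, -1.011e+00]), array([ 43.03, -14.63,   6.28]))
-0.01 0.142 (array([-2.000e-03, -1.000e-03, -1.011e+00]), array([ 45.15, -18.01,   6.28]))
0.06 0.142 (array([-2.000e-03, -1.000e-03, -1.011e+00]), array([ 48.87, -23.95,   6.3 ]))
```

Emit:
drive_tool:
  series:
    - [[0,0,-0.08,3,-1,-1,40],[0,0,-0.17,7,-2.4,-1,40],[0,0,-0.25,11,-3.7,-1,40],[0,0,-0.34,15,-5.1,-1,40],[0,0,-0.42,19,-6.5,-1,40],[0,0,-0.51,23,-7.8,-1,40],[0,0,-0.6,27,-9.2,-1,40],[0,0,-0.7,31,-10.5,-1,40],[0,0,-0.8,35,-11.9,-1,40],[0,0,-0.9,39,-13.3,-1,40],[0,0,-0.96,41.5,-14.1,0,40],[0,0,-1.01,43,-14.6,2,40],[0,0,-1.01,43,-14.6,4,40],[0,0,-1.01,43,-14.6,5.5,40],[0,0,-1.01,43,-14.6,6.2,40],[0,0,-1.01,43,-14.6,6.2,40]]

```text
time: 1.7
tool_pos: [0.5358, -0.244, 0.1414]
ee_rot: [-3.138, -0.002, 1.336]
wrist_force: [0.1, -0.6, 0.9]
width: 0.0377
```

```bash
python3 - <<'E'
from bench import robot
from h import *
s=robot.snapshot('top'); save(s,'top1'); 
cv2.imwrite('pics/t1.png',cv2.resize(s['img'][110:300,160:400],None,fx=3,fy=3))
o=robot.get_obs(); b=np.array([.231,.973,0]); r=np.array([.5485,-.195,0])
print(o['time'],o['tool_pos'],o['ee_rot'],o['wrist_force'],o['width'])
for d,z in((-.01,.142),(.06,.142)): print(d,z,rel(o,r+d*b+[0,0,z],1.338))
E
```

```text
1.75 [ 0.5364222  -0.24432964  0.14269632] [-3.14026966e+00 -1.89926516e-03  1.33595441e+00] [0.35699504 1.08111806 0.12956454] 0.037369650098311516
-0.01 0.142 (array([-0.001, -0.002, -0.002]), array([4.08, 0.03, 0.08]))
0.06 0.142 (array([-0.001, -0.002, -0.002]), array([11.08,  0.02,  0.09]))
```

View pics/t1.png

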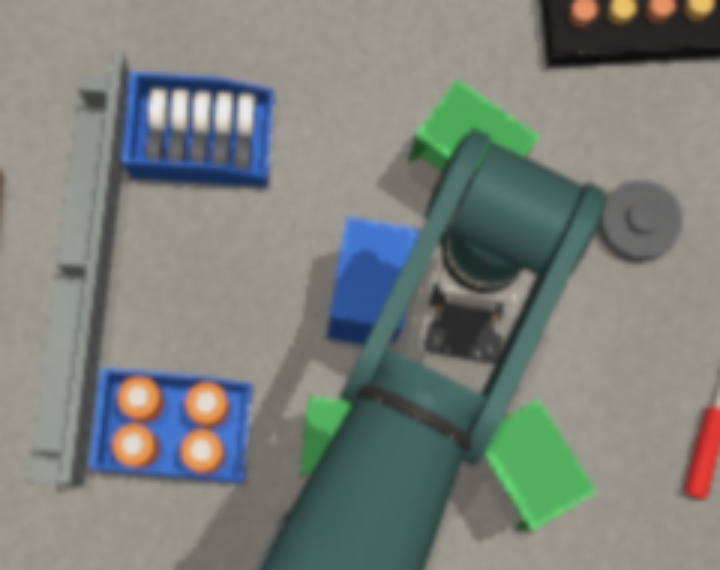

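The gripper is behind the mouth side of the blue bin and clear of the green ones. Now I push the rim over.

Emit:
drive_tool:
  series:
    - [[0,0,0,1.5,0,0,40],[0,0,0,2.7,0,0,40],[0,0,0,3.5,0,0,40],[0,0,0,4.2,0,0,40],[0,0,0,4.9,0,0,40],[0,0,0,5.6,0,0,40],[0,0,0,6.3,0,0,40],[0,0,0,7,0,0,40],[0,0,0,7.7,0,0,40],[0,0,0,8.4,0,0,40],[0,0,0,9,0,0,40],[0,0,0,9.5,0,0,40]]

```text
time: 2.95
tool_pos: [0.5586, -0.1513, 0.1428]
ee_rot: [-3.14, -0.002, 1.336]
wrist_force: [-0.5, 0.3, -0.0]
width: 0.0374
```

```bash
python3 - <<'E'
from bench import robot
from h import *
s=robot.snapshot('side'); save(s,'side2'); 
cv2.imwrite('pics/s2.png',cv2.resize(s['img'][130:280,160:340],None,fx=4,fy=4))
E
```

```text
(no output)
```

View pics/s2.png

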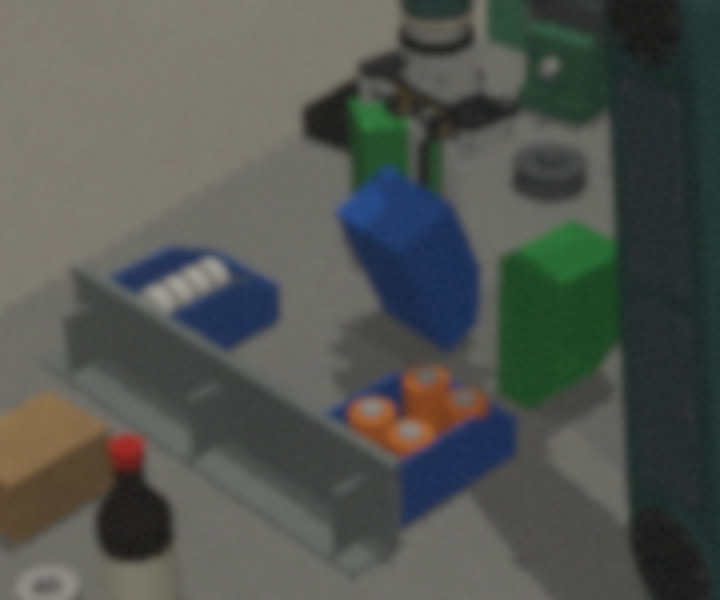

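The bin is tilted about 15–20° on its nose edge and hasn't slid. I push a little further.

Emit:
drive_tool:
  series:
    - [[0,0,0,0.6,0,0,40],[0,0,0,1.2,0,0,40],[0,0,0,1.8,0,0,40],[0,0,0,2.2,0,0,40],[0,0,0,2.2,0,0,40],[0,0,0,2.2,0,0,40],[0,0,0,2.2,0,0,40]]

```text
time: 3.7
tool_pos: [0.5638, -0.1295, 0.1429]
ee_rot: [-3.14, -0.002, 1.337]
wrist_force: [-0.4, 0.7, -0.2]
width: 0.0378
```

```bash
python3 - <<'E'
from bench import robot
from h import *
s=robot.snapshot('side'); save(s,'side3'); 
cv2.imwrite('pics/s3.png',cv2.resize(s['img'][130:280,160:340],None,fx=4,fy=4))
E
```

```text
(no output)
```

View pics/s3.png

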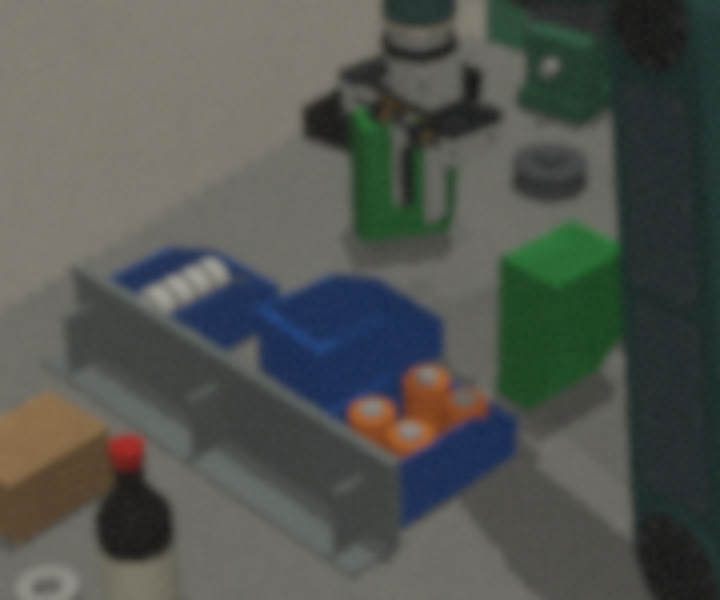

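The bin has dropped onto its base. I back off and measure.

Emit:
drive_tool:
  series:
    - [[0,0,0,-1.5,0,0,40],[0,0,0,-3,0,0,40],[0,0,0,-4.5,0,0,40],[0,0,0,-5.5,0,0,40],[0,0,0,-5.5,0,0,40]]

```text
time: 4.25
tool_pos: [0.5505, -0.185, 0.1427]
ee_rot: [-3.14, -0.002, 1.334]
wrist_force: [0.0, -0.7, -0.4]
width: 0.0374
```

```bash
cat > m.py <<'E'
from bench import robot
from h import *
import sys
nm=sys.argv[1]
s=robot.snapshot('top'); save(s,nm); o=robot.get_obs()
cv2.imwrite('pics/c'+nm+'.png',cv2.resize(s['img'][110:300,160:400],None,fx=3,fy=3))
P=cloud(s); hsv=cv2.cvtColor(s['img'],cv2.COLOR_BGR2HSV)
blue=cv2.inRange(hsv,(105,120,40),(130,255,255))
L=np.stack([(P-S)@n,(P-S)@ry,P[...,2]],-1)*1000
for k,lo,hi in(('bin',-95,95),('filt',100,240),('pist',-240,-100)):
    m=(blue>0)&(L[...,0]<8)&(L[...,0]>-290)&(L[...,1]>lo)&(L[...,1]<hi)&(L[...,2]>20)
    q=L[m]; 
    b=q[(q[:,2]>66)&(q[:,2]<90)] ; r=cv2.minAreaRect(q[:,:2].astype(np.float32))
    print(k,len(q),'all',np.round(r[0]),np.round(r[1]),round(r[2],1),np.round(cv2.boxPoints(r)).tolist())
print(o['time'],o['tool_pos'],o['ee_rot'],'tool in rail',((o['tool_pos']-S)@n*1000).round(),((o['tool_pos']-S)@ry*1000).round())
E
python3 m.py top3
```

```text
bin 403 all [-164.    6.] [141. 158.] 83.6 [[-250.0, -55.0], [-94.0, -73.0], [-78.0, 67.0], [-234.0, 85.0]]
filt 257 all [-91. 162.] [158. 102.] 0.3 [[-171.0, 213.0], [-170.0, 111.0], [-12.0, 112.0], [-13.0, 213.0]]
pist 525 all [ -82. -176.] [167. 116.] 0.6 [[-166.0, -118.0], [-165.0, -235.0], [2.0, -233.0], [1.0, -117.0]]
4.3 [ 0.55074598 -0.18408304  0.14268003] [-3.14005290e+00 -2.86454628e-03  1.33444446e+00] tool in rail -315.0 1.0
```

View pics/ctop3.png

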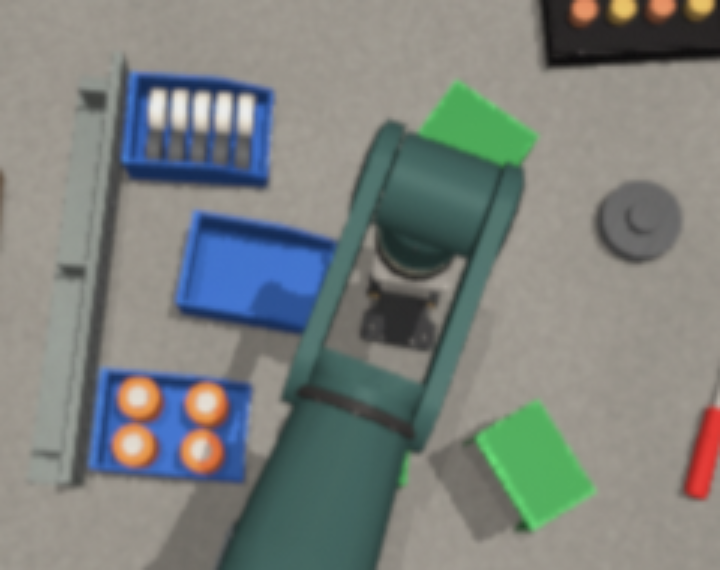

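```bash
cat > m2.py <<'E'
from h import *
import sys
s=pickle.load(open(sys.argv[1]+'.pkl','rb'));P=cloud(s)
hsv=cv2.cvtColor(s['img'],cv2.COLOR_BGR2HSV); blue=cv2.inRange(hsv,(105,100,30),(130,255,255))
# rays to the plane z=0.075: rim outline by pixel contour
h,w=blue.shape
L=np.stack([(P-S)@n,(P-S)@ry,P[...,2]],-1)*1000
sel=((blue>0)&(L[...,1]>-95)&(L[...,1]<95)&(L[...,0]<12)&(L[...,0]>-290)).astype(np.uint8)
nn,l,st,c=cv2.connectedComponentsWithStats(sel); i=1+np.argmax(st[1:,4]); q=L[l==i]
print(c[i],st[i])
top=q[(q[:,2]>64)&(q[:,2]<88)]
r=cv2.minAreaRect(top[:,:2].astype(np.float32));print('rim pts',len(top),np.round(cv2.boxPoints(r)).tolist(),r[2])
r=cv2.minAreaRect(q[:,:2].astype(np.float32));print('all',np.round(cv2.boxPoints(r)).tolist(),r[1],r[2])
# back-wall front-most: for y bins the max x of top pts
for y in range(-60,61,10):
    a=top[abs(top[:,1]-y)<5]; 
    if len(a): print(y,a[:,0].max().round(1),np.percentile(a[:,0],90).round(1),len(a))
E
python3 m2.py top3
```

```text
[243.63774541 200.30272324] [ 219  180   53   41 1579]
rim pts 193 [[-222.0, -59.0], [-92.0, -70.0], [-83.0, 34.0], [-213.0, 45.0]] 85.22274017333984
all [[-250.0, -57.0], [-84.0, -75.0], [-68.0, 66.0], [-234.0, 85.0]] (142.01148986816406, 167.48980712890625) 83.56317138671875
-60 -92.2 -95.9 38
-50 -90.4 -90.7 8
-40 -91.3 -91.4 8
-30 -89.1 -89.5 9
-20 -90.1 -90.5 6
-10 -87.5 -87.7 10
0 -86.3 -86.3 8
10 -86.9 -87.2 8
20 -84.3 -85.0 10
30 -86.0 -89.0 27
40 -98.8 -129.6 44
```

```bash
python3 - <<'E'
from h import *
for f in('top3','side3'):
    s=pickle.load(open(f+'.pkl','rb'));P=cloud(s)
    L=np.stack([(P-S)@n,(P-S)@ry,P[...,2]],-1)*1000
    hsv=cv2.cvtColor(s['img'],cv2.COLOR_BGR2HSV)
    g=cv2.inRange(hsv,(45,120,60),(80,255,255))
    for y0 in range(-140,330,40):
        m=(g==0)&(L[...,1]>y0)&(L[...,1]<y0+40)&(L[...,2]>100)&(L[...,0]>-480)&(L[...,0]<-140)
        if m.sum(): print(f,y0,m.sum(),np.percentile(L[m][:,2],[1,10,50,99]).round(),'x',np.percentile(L[m][:,0],[1,99]).round())
s=pickle.load(open('side3.pkl','rb'));cv2.imwrite('pics/s3full.png',cv2.resize(s['img'][60:300,200:440],None,fx=2.5,fy=2.5))
E
```

```text
top3 -140 1 [159. 159. 159. 159.] x [-434. -434.]
top3 -100 1 [285. 285. 285. 285.] x [-292. -292.]
top3 -60 224 [486. 514. 524. 537.] x [-370. -262.]
top3 -20 965 [338. 520. 531. 538.] x [-377. -255.]
top3 20 1306 [259. 283. 500. 537.] x [-368. -247.]
top3 60 562 [276. 281. 500. 537.] x [-354. -235.]
top3 100 392 [156. 466. 532. 537.] x [-473. -222.]
top3 140 923 [156. 518. 531. 546.] x [-407. -215.]
top3 180 900 [156. 521. 541. 554.] x [-430. -210.]
top3 220 948 [158. 539. 555. 566.] x [-461. -195.]
top3 260 1077 [544. 556. 568. 578.] x [-289. -181.]
top3 300 1202 [557. 568. 580. 591.] x [-283. -169.]
side3 -140 3 [159. 159. 161. 166.] x [-381. -338.]
side3 -100 118 [240. 252. 277. 288.] x [-285. -227.]
side3 -60 265 [149. 175. 269. 532.] x [-271. -198.]
side3 -20 641 [159. 283. 418. 537.] x [-303. -191.]
side3 20 801 [164. 258. 381. 537.] x [-300. -189.]
side3 60 408 [244. 256. 476. 536.] x [-296. -181.]
side3 100 265 [108. 160. 500. 536.] x [-326. -174.]
side3 140 317 [159. 462. 514. 545.] x [-334. -168.]
side3 180 189 [165. 479. 523. 552.] x [-327. -167.]
side3 220 174 [479. 498. 534. 564.] x [-218. -158.]
side3 260 208 [497. 510. 551. 578.] x [-263. -146.]
side3 300 155 [512. 534. 571. 588.] x [-215. -142.]
```

View pics/s3full.png

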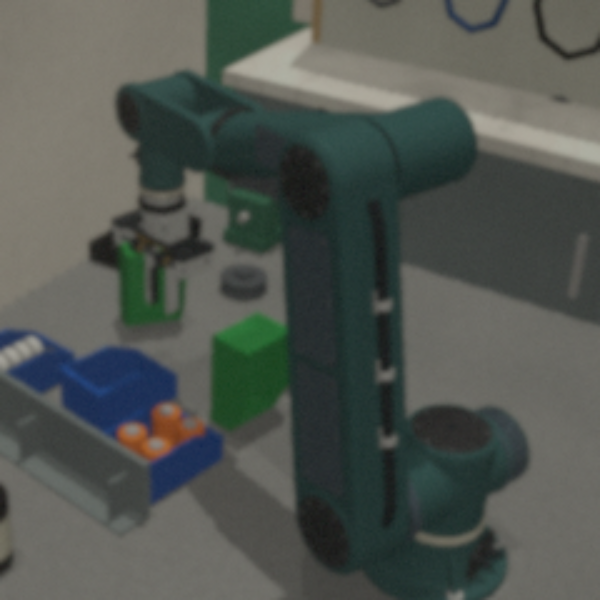

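The forearm's underside would be about 0.33 m up, so it clears the 160 mm green bin. I compute the descent and push.

```bash
python3 - <<'E'
from bench import robot
from h import *
o=robot.get_obs()
for x,z in((-.29,.142),(-.29,.02),(-.26,.02)): print(x,z,rel(o,S+x*n-.006*ry+[0,0,z],1.425))
E
```

```text
-0.29 0.142 (array([-0.001, -0.003, -0.091]), array([2.56, 0.43, 0.07]))
-0.29 0.02 (array([-0.001, -0.003, -0.091]), array([ 2.53,  0.44, 12.27]))
-0.26 0.02 (array([-0.001, -0.003, -0.091]), array([ 5.51,  0.17, 12.28]))
```

Emit:
drive_tool:
  series:
    - [[0,0,-0.05,1.2,0.2,0,60],[0,0,-0.09,2.2,0.4,1,60],[0,0,-0.09,2.5,0.4,3,60],[0,0,-0.09,2.5,0.4,5.5,60],[0,0,-0.09,2.5,0.4,8,60],[0,0,-0.09,2.5,0.4,10,60],[0,0,-0.09,2.5,0.4,11.5,60],[0,0,-0.09,2.5,0.4,12.2,60],[0,0,-0.09,2.5,0.4,12.2,60]]

```text
time: 5.2
tool_pos: [0.5599, -0.1594, 0.0195]
ee_rot: [-3.138, -0.004, 1.426]
wrist_force: [1.2, 0.4, 0.6]
width: 0.0564
```

```bash
python3 - <<'E'
from bench import robot
from h import *
s=robot.snapshot('side'); save(s,'side4'); 
cv2.imwrite('pics/s4.png',cv2.resize(s['img'][130:280,160:340],None,fx=4,fy=4))
o=robot.get_obs(); print(o['time'],o['tool_pos'],o['ee_rot'],o['wrist_force'],(o['tool_pos']-S)@n,(o['tool_pos']-S)@ry)
for x in(-.26,-.2,-.18,-.169): print(x,rel(o,S+x*n-.006*ry+[0,0,.02],1.425))
E
```

```text
5.25 [ 0.56062297 -0.15988983  0.02074811] [-3.14025061e+00 -3.11162821e-03  1.42544320e+00] [-0.29594516 -0.2553339   0.57183568] -0.28950321521027433 -0.005694643927304978
-0.26 (array([-0.001, -0.003,  0.   ]), array([2.97, 0.03, 0.08]))
-0.2 (array([-0.001, -0.003,  0.   ]), array([8.97, 0.03, 0.1 ]))
-0.18 (array([-0.001, -0.003,  0.   ]), array([10.97,  0.03,  0.11]))
-0.169 (array([-0.001, -0.003,  0.   ]), array([12.07,  0.03,  0.11]))
```

View pics/s4.png

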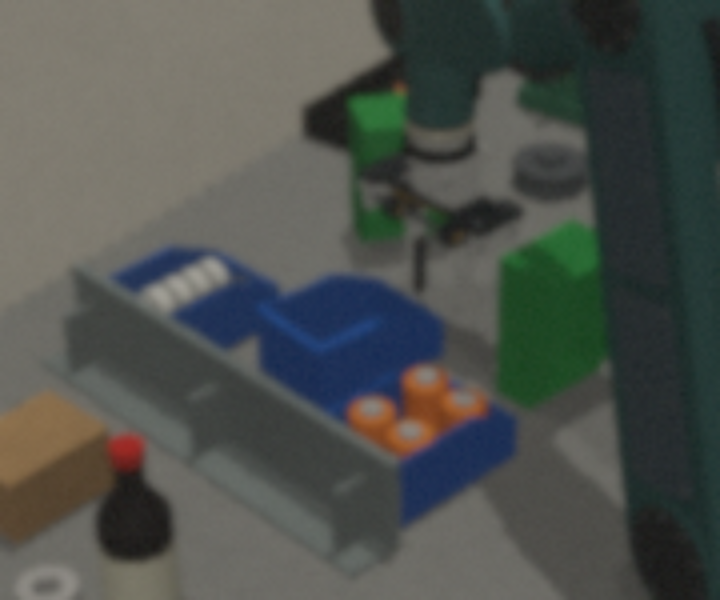

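The bin is undisturbed with the fingers behind its nose. I push partway, then check.

Emit:
drive_tool:
  series:
    - [[0,0,0,1,0,0,60],[0,0,0,1.8,0,0,60],[0,0,0,2.4,0,0,60],[0,0,0,3,0,0,60],[0,0,0,3.6,0,0,60],[0,0,0,4.2,0,0,60],[0,0,0,4.8,0,0,60],[0,0,0,5.4,0,0,60],[0,0,0,6,0,0,60],[0,0,0,6.6,0,0,60],[0,0,0,7.2,0,0,60],[0,0,0,7.8,0,0,60],[0,0,0,8.2,0,0,60],[0,0,0,8.2,0,0,60]]

```text
time: 6.65
tool_pos: [0.5724, -0.0775, 0.0207]
ee_rot: [-3.14, -0.004, 1.426]
wrist_force: [-0.2, -0.3, 0.6]
width: 0.0564
```

```bash
python3 m.py top4; python3 m2.py top4
```

```text
bin 333 all [-106.   16.] [143. 140.] 88.4 [[-178.0, -54.0], [-38.0, -58.0], [-34.0, 85.0], [-174.0, 89.0]]
filt 201 all [-78. 170.] [133. 117.] 0.0 [[-145.0, 228.0], [-145.0, 111.0], [-12.0, 111.0], [-12.0, 228.0]]
pist 474 all [ -82. -175.] [166. 113.] 0.7 [[-166.0, -119.0], [-164.0, -232.0], [2.0, -230.0], [1.0, -117.0]]
6.7 [ 0.57219574 -0.07751017  0.02044957] [-3.13913084 -0.00487721  1.4259931 ] tool in rail -206.0 -5.0
[217.61816065 200.11175786] [204 183  30  36 859]
rim pts 161 [[-123.0, -56.0], [-38.0, -58.0], [-36.0, 47.0], [-121.0, 48.0]] 89.05838012695312
all [[-148.0, -57.0], [-27.0, -57.0], [-27.0, 59.0], [-148.0, 59.0]] (116.0333251953125, 120.7620620727539) 89.9803237915039
-60 -46.9 -53.3 10
-50 -37.6 -40.7 35
-40 -38.8 -39.6 10
-30 -40.1 -40.3 5
-20 -37.4 -38.0 9
-10 -38.2 -38.6 9
0 -37.0 -38.8 8
10 -37.1 -38.0 8
20 -39.1 -39.5 9
30 -38.4 -39.3 7
40 -38.0 -39.4 23
50 -38.9 -44.2 28
```

View pics/ctop4.png

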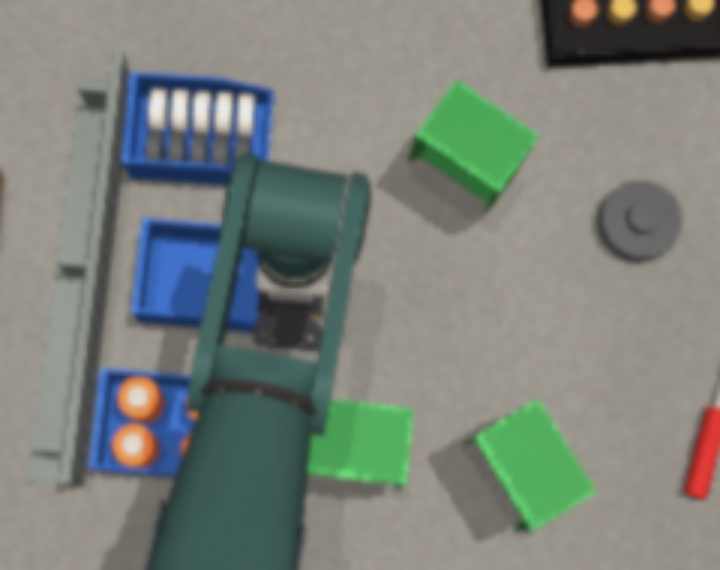

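The bin is now square to the rail, with its centre at y ≈ -5 mm and about 38 mm still to go. I go to just short of contact, then inch forward watching the force.

Emit:
drive_tool:
  series:
    - [[0,0,0,0.6,0,0,60],[0,0,0,1.2,0,0,60],[0,0,0,1.8,0,0,60],[0,0,0,2.4,0,0,60],[0,0,0,2.9,0,0,60],[0,0,0,3.3,0,0,60],[0,0,0,3.5,0,0,60],[0,0,0,3.5,0,0,60]]

```text
time: 7.5
tool_pos: [0.5771, -0.042, 0.0204]
ee_rot: [-3.139, -0.006, 1.426]
wrist_force: [0.8, -0.1, -0.4]
width: 0.0561
```

Emit:
drive_tool:
  series:
    - [[0,0,0,0.1,0,0,60],[0,0,0,0.2,0,0,60],[0,0,0,0.2,0,0,60]]

```text
time: 7.8
tool_pos: [0.5774, -0.0401, 0.0204]
ee_rot: [-3.139, -0.006, 1.426]
wrist_force: [-0.0, -2.5, -0.2]
width: 0.0566
```

```bash
python3 m.py top5; python3 m2.py top5
```

```text
bin 345 all [-72.  -3.] [142. 170.] 71.1 [[-176.0, -42.0], [-15.0, -97.0], [31.0, 37.0], [-130.0, 92.0]]
filt 153 all [-68. 162.] [111. 102.] 0.3 [[-123.0, 213.0], [-123.0, 111.0], [-12.0, 112.0], [-13.0, 213.0]]
pist 391 all [ -82. -176.] [166. 115.] 1.1 [[-166.0, -120.0], [-164.0, -235.0], [2.0, -232.0], [-0.0, -117.0]]
7.85 [ 0.57740236 -0.04006154  0.02036868] [-3.13852396 -0.00612881  1.42622335] tool in rail -169.0 -5.0
[205.07402913 199.20145631] [192 181  28  37 824]
rim pts 168 [[-77.0, -56.0], [-0.0, -60.0], [5.0, 47.0], [-72.0, 51.0]] 86.88558959960938
all [[-115.0, -70.0], [1.0, -71.0], [2.0, 84.0], [-114.0, 85.0]] (155.71372985839844, 116.28794860839844) 89.54044342041016
-60 -0.5 -0.8 11
-50 -0.0 -2.4 32
-40 -0.2 -0.8 8
-30 -0.2 -0.7 9
-20 1.6 1.2 11
-10 -0.4 -0.8 10
0 0.2 -0.9 10
10 0.5 -0.1 8
20 0.0 -0.2 10
30 0.7 -0.3 13
40 -0.5 -2.4 22
50 -0.6 -10.5 24
```

Emit:
drive_tool:
  series:
    - [[0,0,0,0.05,0,0,60],[0,0,0,0.1,0,0,60],[0,0,0,0.1,0,0,60]]

```text
time: 8.15
tool_pos: [0.5775, -0.0393, 0.0204]
ee_rot: [-3.139, -0.006, 1.426]
wrist_force: [-0.4, -1.6, 0.2]
width: 0.0566
```

Emit:
drive_tool:
  series:
    - [[0,0,0,0.05,0,0,60],[0,0,0,0.1,0,0,60],[0,0,0,0.1,0,0,60]]

```text
time: 8.45
tool_pos: [0.5775, -0.0392, 0.0204]
ee_rot: [-3.138, -0.004, 1.426]
wrist_force: [-1.5, -4.8, 0.8]
width: 0.0564
```

Emit:
drive_tool:
  series:
    - [[0,0,0,0.1,0,0,60],[0,0,0,0.2,0,0,60],[0,0,0,0.25,0,0,60],[0,0,0,0.25,0,0,60]]

```text
time: 8.85
tool_pos: [0.5775, -0.0392, 0.0205]
ee_rot: [-3.138, 0.001, 1.426]
wrist_force: [-1.3, -8.6, 0.2]
width: 0.0566
```

It stalled at 8.6 N with no further travel, so it is against the rail. I retreat straight back, then up and out of the view.

Emit:
drive_tool:
  series:
    - [[0,0,0,-0.5,0,0,60],[0,0,0,-1.5,0,0,60],[0,0,0,-3,0,0,60],[0,0,0,-4.5,0,0,60],[0,0,0,-5,0,-2,60],[0,0,0,-5,0,-5,60],[0,0,0,-5,0,-9,60],[0,0,0,-5,0,-13,60],[0,0,0,-5,0,-17,60],[0,0,0,-6,0,-20,60],[0,0,0,-10,0,-20,60],[0,0,0,-14,0,-20,60],[0,0,0,-18,0,-20,60],[0,0,0,-22,0,-20,60],[0,0,0,-25,0,-20,60],[0,0,0,-25,0,-20,60]]

```text
time: 10.45
tool_pos: [0.5403, -0.2911, 0.2198]
ee_rot: [-3.137, 0.001, 1.42]
wrist_force: [-0.5, -0.1, 0.5]
width: 0.0563
```

```bash
python3 m.py top6; python3 m2.py top6; python3 - <<'E'
from bench import robot
from h import *
s=robot.snapshot('side'); save(s,'side6'); 
cv2.imwrite('pics/s6.png',cv2.resize(s['img'][130:280,160:340],None,fx=4,fy=4))
E
```

```text
bin 453 all [-79.  -5.] [105. 159.] 89.9 [[-158.0, -57.0], [1.0, -58.0], [1.0, 48.0], [-158.0, 48.0]]
filt 264 all [-92. 162.] [159. 102.] 0.2 [[-172.0, 213.0], [-171.0, 111.0], [-12.0, 111.0], [-13.0, 213.0]]
pist 523 all [ -82. -173.] [113. 167.] 89.3 [[-166.0, -229.0], [1.0, -231.0], [2.0, -118.0], [-165.0, -115.0]]
10.5 [ 0.54097297 -0.28883053  0.22004184] [-3.13758304e+00 -2.29125249e-04  1.42173340e+00] tool in rail -420.0 -5.0
[217.54015467 200.80487805] [ 192  181   52   39 1681]
rim pts 199 [[-123.0, 48.0], [-123.0, -59.0], [1.0, -59.0], [1.0, 48.0]] 0.007604630198329687
all [[-158.0, -58.0], [1.0, -59.0], [1.0, 48.0], [-158.0, 48.0]] (106.43797302246094, 158.998046875) 89.85194396972656
-60 -0.2 -6.4 13
-50 0.5 -1.9 39
-40 0.4 -0.6 10
-30 -0.9 -0.9 8
-20 0.8 -0.1 9
-10 -0.0 -0.5 9
0 0.2 -0.4 10
10 0.0 -0.1 9
20 -0.1 -1.2 10
30 0.4 0.0 10
40 -0.9 -2.8 35
50 0.7 -15.0 37
```

View pics/ctop6.png

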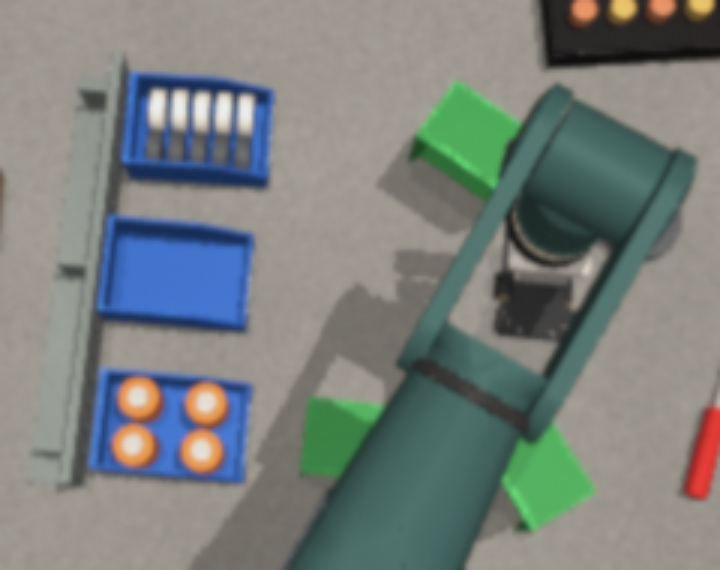

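View pics/s6.png

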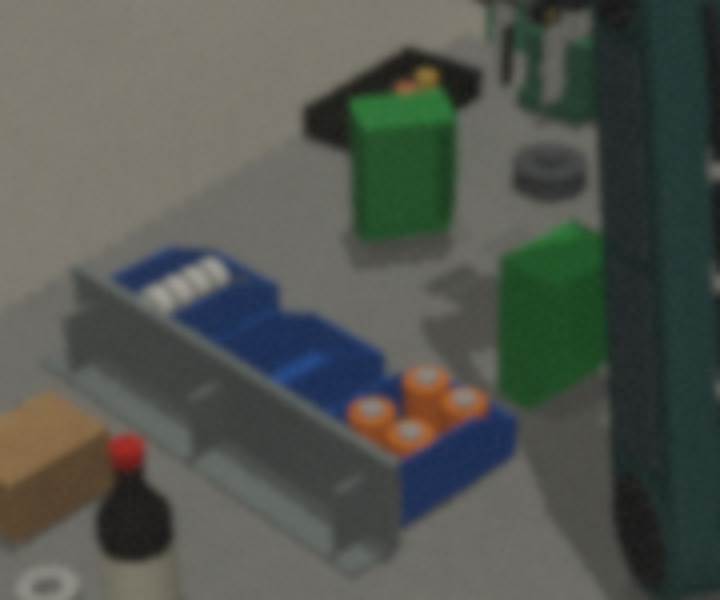

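The bin sits flat against the rail between its neighbours, and nothing else has moved. I hand the job in.

```bash
python3 -c "
from bench import robot
print(robot.close_job())"
```

```text
the job is handed in; nothing more can be done
None
```

The blue bin is down on its base and flush against the stop rail, between its two neighbours. I handed the job in at about 10.5 s on the robot's clock.

- **Tipping:** I pushed the rim with two half-open fingers until the bin fell by itself. Its nose stayed in place.
- **Sliding:** I then pushed the nose with the fingers square to the rail, which took out the bin's 5° misalignment. It stopped moving with about 9 N on the wrist, so I backed off.
- **Bin position:** In the last camera check the back wall was within about 1 mm of the rail face. Yaw was under 0.5°, and the bin was about 5 mm to the -y side of the rail's middle line.
- **Everything else:** The neighbours measured where they were before the push, within camera noise. The green bins and other objects look unmoved by eye; I did not measure those.

The filter bin's back wall measured about 12 mm from the rail. It read the same before and after the push, so I left it alone. No checks failed or disagreed.

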